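# Restack the radio station's accessories

## Robot

A 6-joint arm with a two-finger parallel gripper is mounted at the origin on the work surface. World frame = base frame: x ahead of the robot, y to its left, z up, the work surface at z = 0. Lengths are in m, angles in degrees, forces in N, time in s.
With the tool pointing down it reaches from about 0.4 to 0.825 m from the base axis. Payload 7 kg.
Tool frame: the origin (TCP) lies at the centre of the arm's flange, where the gripper is bolted on; the fingertips stand 178 mm ahead of it and the grasp point (between the pads) lies 159 mm ahead of it (r.tips_ahead is the z of the fingertips in the tool frame, in m); z points along the fingers, y is the line along which they close (so a half turn about z gives the same grasp; the last joint's range is limited). The gripper opens to 88 mm and grips with 3 to 60 N. Pads are 19 mm wide; open, the fingers measure 130 mm over their backs; the gripper's body (78 mm by 193 mm) begins 47 mm behind the grasp point.
Start: joints at [79.819, 20.546, 0.682, 0, -70.136, -16.507], TCP at [0.303, 0.603, 0.405] pointing down, gripper open.
Joint ranges: [-176.03, 176.03], [-82.01, 121.73], [-58.28, 71.71], [-173.87, 95.51], [-174.79, -0.11], [-173.66, 173.66]. Speed limits (degrees/s): [136.94, 136.94, 172.46, 180, 180, 180].

## Interface

Orientations are given as [roll, pitch, yaw] about the fixed x, y, z axes, in that order (R = Rz(yaw) Ry(pitch) Rx(roll)).
In Python, from plant import r gives the robot as it stands. The module is installed in compiled form; this text tells all that it offers.
- The arm moves only by the shell command python3 -m pendant 'ROWS' [FORCE]. ROWS is JSON, a list that holds one entry, the list of rows, each a list of 7 numbers: the shift along the tool's x, y, z in m, then the turn, a rotation vector about the tool's x, y, z in degrees, then the gripper command: -1 is shut, 1 is fully open, values between are in proportion. A call has 1 to 5 rows; each row is the pose to reach, as a shift and turn from the pose commanded when the call began, along the tool's axes at that moment; what a row does not reach only later rows make up. A row lasts 1/10 s, in which the tool goes at most 50 mm and 8.59 degrees, less where a joint would pass 70% of its speed; a pose out of reach is approached as far as the arm can. A call with a gripper value outside its range is refused whole. The fingers move at their own pace and stop on an object; FORCE is the grip in N (left out, the last holds). Time passes only in rows, so rows that repeat a pose let the fingers close. It gives the time, the measured TCP pose, the force, the opening and the grip force at its end, in the units of the state.
- r.get_state(): the state, without advancing time (a new reading comes with each control period).
- r.capture(name): name is "scene" or "top" or "wrist"; returns the picture (420x560x3 uint8, red, green, blue); there is no depth.
- r.camera_params(name): a dict with "fx", "fy", "cx", "cy" (pixels), "dist_coeffs" ([k1, k2, p1, p2, k3] as OpenCV has them; the pictures are not rectified), "R" (3x3) and "t" (3): a world point X has camera coordinates R X + t. Camera axes: x right, y down, z forward; pixel columns grow to the right and rows downward; lengths in m; the calibration is good to about 2 mm. A picture is of the moment at which its call begins: read the wrist's pose just before it. camera_params takes no time and is no camera call; for the wrist camera it gives the pose at the moment of the call.
- r.close_job(): hands the job in; it is judged then, once.
The state is a dict: "time_s": time; "joints": joint angles; "qd": joint speeds; "joint_torque": joint torques, N m; "tcp_pos": TCP position; "eef_rot": TCP orientation; "contact_force": force on the tool from outside, world axes, zero at the start; "moment": the same for the moment, N m; "gripper_width": finger opening in m; "gripper_force": force on a finger pad.
Only numpy, scipy, OpenCV 4.12 (cv2) and the standard library are available. Lean on these libraries where they do the work, as an engineer would, in place of code of your own. Each camera call takes 0.05 s, during which the arm holds its last target. There are 200 camera calls.

## Task

Put the radio station's two stacks back together. On the transverter goes the filter and on the filter the power meter; on the power supply goes the sequence controller and on that the little speaker. Set each unit down without dropping it, centred left to right, with its front flush with and facing the same way as the front of the unit beneath, and leave the coaxial adaptor and the dummy load that stand among the units where they are.

Things in the scene. Friction and masses are not known exactly. Their poses are not given: they have to be found in the camera images.
- transverter: Heavy, fixed black box 180 mm wide, 120 deep, 52 high, plain flat top, one knob in the middle of the front; it stays where it is. It stands on the table, on the left or right side, its front (+x) turned away from the robot within about 0.15 rad. Origin: middle of the front panel's lower edge; +x out of the front, z up; the case centre is at x = -60 mm.
- power_supply: Heavy, fixed grey box 140 mm wide, 120 deep, 52 high, with rows of dark vent slots in the flat top, aluminium front with a red and a black terminal; it stays where it is. It stands on the other side, its front (+x) turned away from the robot within about 0.15 rad. Origin: middle of the front panel's lower edge; +x out of the front, z up; the case centre is at x = -60 mm.
- filter: Filter: the widest and flattest loose unit, bare aluminium, 130 mm wide, 60 deep, 30 high, six screw heads on top, two brass sockets on the back; about 0.5 kg. Starts with its front away from the robot within 0.4 rad. Origin: middle of the front panel's lower edge; +x out of the front, z up; the case centre is at x = -30 mm. Grasp across the depth at mid-width, clear of knobs and sockets.
- meter: Power meter: grey box 95 mm wide, 60 deep, 56 high, a white dial with a needle on the front, one dark strip across the top, two steel sockets on the back; about 0.4 kg. Starts with its front away from the robot within 0.4 rad. Origin: middle of the front panel's lower edge; +x out of the front, z up; the case centre is at x = -30 mm. Grasp across the depth at mid-width, clear of knobs and sockets.
- sequencer: Sequence controller: flat black box with an aluminium front, 110 mm wide, 60 deep, 34 high, two groups of vent slots on top, small toggle on the front; about 0.4 kg. Starts with its front away from the robot within 0.4 rad. Origin: middle of the front panel's lower edge; +x out of the front, z up; the case centre is at x = -30 mm. Grasp across the depth at mid-width, clear of knobs and sockets.
- speaker: Little speaker: black, nearly cubic box 72 mm wide, 60 deep, 58 high, a round grey grille on the top, small knob on the front; about 0.4 kg. Starts with its front away from the robot within 0.4 rad. Origin: middle of the front panel's lower edge; +x out of the front, z up; the case centre is at x = -30 mm. Grasp across the depth at mid-width, clear of knobs and sockets.
- adaptor: Bystander: brass coaxial adaptor standing upright on the table among the units, 28 mm diameter, 36 high; loose. Origin: centre of its underside, z up.
- dummy_load: Bystander: small dark finned dummy load standing upright on the table among the units, 26 mm diameter, 35 high; loose. Origin: centre of its underside, z up.
Not all that is in view belongs to the job. Leave any purple or yellow look-alike of the meter alone.

How it is judged:
By the outcome, as a careful person would: the job done as asked, in the order asked, and still so for the second after the job is handed in, with the robot touching nothing.
It also fails if it takes over 106 s, if anything falls off the work surface, if the arm or the gripper's body presses on something with over 40 N, if the wrist force passes 120 N, or if a joint passes its speed limit or range.

## Working session

There is one attempt and no reset: what is moved stays moved. The work goes in short steps, Python scripts to look and compute and a shell command to move; the robot and the scene stay as the last step left them, time stands still between calls to the robot, and variables do not carry over. Pictures are saved under pics/ and viewed, at most 14 in all, crops included, and the job is handed in when it is done.

```bash
mkdir -p pics; python3 - <<'E'
from plant import r
import cv2
s=r.get_state();print(s)
for n in("top","scene"):
    im=r.capture(n);cv2.imwrite(f"pics/{n}0.png",im[:,:,::-1]);p=r.camera_params(n);print(n,p)
E
```

```text
{'time_s': 0.0, 'joints': array([ 7.98196801e+01,  2.05920288e+01,  6.34645353e-01, -2.00783537e-02,
       -7.01382612e+01, -1.65078786e+01]), 'qd': array([ 0.03536283,  0.05507801, -0.02719777,  0.11089647,  0.00189066,
       -0.0051141 ]), 'joint_torque': array([ 1.01264664e-03, -5.82710230e+01,  2.93047392e+01,  6.99697226e+00,
        6.80483630e-03, -1.60551522e-04]), 'tcp_pos': array([0.30306922, 0.60291784, 0.40372251]), 'eef_rot': array([ 1.79902934e+02, -9.08277120e-03, -2.66950283e+01]), 'contact_force': array([ 0.19591629,  0.38295927, -0.47140463]), 'moment': array([-0.02171746, -0.03229834,  0.0486093 ]), 'gripper_force': 0.0, 'gripper_width': 0.08766088275514396}
top {'fx': 521.6468176174097, 'fy': 521.6468176174097, 'cx': 277.72785656406523, 'cy': 210.14892334242273, 'dist_coeffs': array([-0.18876717,  0.        ,  0.        ,  0.        ,  0.        ]), 'R': array([[ 0.13138879, -0.99132039,  0.00456909],
       [-0.96980055, -0.12948921, -0.2066868 ],
       [ 0.20548449,  0.02272523, -0.97839649]]), 't': array([-0.05066643,  0.49874813,  1.25323472])}
scene {'fx': 425.58172919465824, 'fy': 425.58172919465824, 'cx': 273.1740519699766, 'cy': 209.24861965105902, 'dist_coeffs': array([-0.08404119,  0.        ,  0.        ,  0.        ,  0.        ]), 'R': array([[ 0.56428076,  0.82533587, -0.02019725],
       [ 0.58082731, -0.41425874, -0.70073485],
       [-0.5867085 ,  0.38368008, -0.71313585]]), 't': array([-0.28862778, -0.26926786,  1.32109542])}
```

View pics/top0.png

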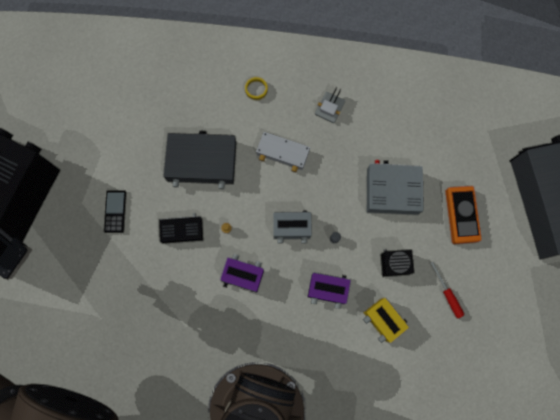

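View pics/scene0.png

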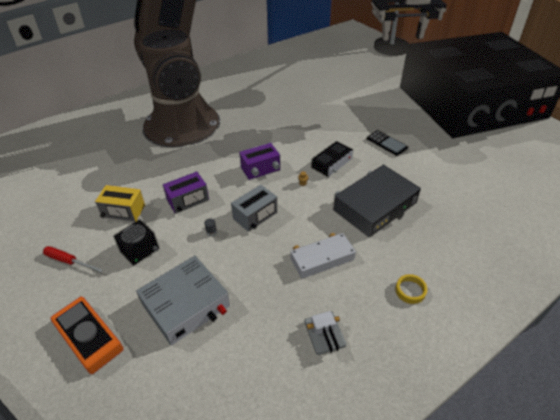

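The top view shows the transverter at (200,158), filter (283,149), power supply (395,188), meter (292,225), sequencer (181,229), speaker (397,262), adaptor (227,227) and dummy load (335,237). In the scene view the fronts face away from the robot. The purple and yellow look-alikes stay out of it.

```bash
cat > h.py <<'E'
import numpy as np, cv2
from scipy.spatial.transform import Rotation as Ro
from plant import r
def ray(p,uv,z):
    K=np.array([[p['fx'],0,p['cx']],[0,p['fy'],p['cy']],[0,0,1]])
    n=cv2.undistortPoints(np.float64(uv).reshape(-1,1,2),K,p['dist_coeffs']).reshape(-1,2)
    d=np.c_[n,np.ones(len(n))]@p['R']; C=-p['R'].T@p['t']
    return C+d*((z-C[2])/d[:,2])[:,None]
def proj(p,X):
    K=np.array([[p['fx'],0,p['cx']],[0,p['fy'],p['cy']],[0,0,1]])
    return cv2.projectPoints(np.float64(X).reshape(-1,1,3),cv2.Rodrigues(p['R'])[0],p['t'],K,p['dist_coeffs'])[0].reshape(-1,2)
def go(x,y,z,yaw,ref=None):
    """shift/turn in tool axes from the present pose (z = TCP height)"""
    s=r.get_state(); R0=Ro.from_euler('xyz',s['eef_rot'],degrees=True)
    d=R0.inv().apply(np.array([x,y,z])-s['tcp_pos'])
    w=(R0.inv()*Ro.from_euler('xyz',[180,0,yaw],degrees=True)).as_rotvec(degrees=True)
    print('go',np.round(d,4),np.round(w,2),'t',round(s['time_s'],2))
E
python3 - <<'E'
from h import *
p=r.camera_params('top')
for n,uv,z in[('trans',(200,158),.052),('filter',(283,149),.03),('psu',(395,188),.052),('meter',(292,225),.056),('seq',(181,229),.034),('speaker',(397,262),.058),('adap',(227,227),.036),('dummy',(335,237),.035)]: print(n,ray(p,[uv],z)[0].round(3))
p=r.camera_params('wrist');s=r.get_state()
print(p, 'C',-p['R'].T@p['t'])
R0=Ro.from_euler('xyz',s['eef_rot'],degrees=True)
print('cam in tool',R0.inv().apply(-p['R'].T@p['t']-s['tcp_pos']),'axis in tool',R0.inv().apply(p['R']))
E
```

```text
trans [0.611 0.232 0.052]
filter [0.67  0.024 0.03 ]
psu [ 0.598 -0.274  0.052]
meter [ 0.468 -0.025  0.056]
seq [0.424 0.253 0.034]
speaker [ 0.409 -0.294  0.058]
adap [0.445 0.137 0.036]
dummy [ 0.455 -0.136  0.035]
{'fx': 292.8912595857446, 'fy': 292.8912595857446, 'cx': 278.14784191289664, 'cy': 209.89868227131467, 'dist_coeffs': array([0.00038881, 0.        , 0.        , 0.        , 0.        ]), 'R': array([[-0.44870302, -0.89368011,  0.0012085 ],
       [-0.86647062,  0.43537191,  0.24429482],
       [-0.21884757,  0.10856869, -0.96970025]]), 't': array([ 0.67539842, -0.03031796,  0.38834581])} C [0.36177223 0.57462752 0.38316933]
cam in tool [ 0.06514444 -0.00110808  0.02065127] axis in tool [[ 5.80038470e-04  9.99999790e-01  2.89829848e-04]
 [-9.69668306e-01  6.33286355e-04 -2.44423762e-01]
 [-2.44423894e-01 -1.39263633e-04  9.69668469e-01]]
```

```bash
python3 - <<'E'
from h import *
go(.55,.15,.40,-90)
E
```

```text
go [0.4241 0.2937 0.0043] [ 7.000e-02 -5.000e-02  6.331e+01] t 0.1
```

```bash
python3 -m pendant '[[[0.424,0.294,0,0,0,63.3,1],[0.424,0.294,0,0,0,63.3,1],[0.424,0.294,0,0,0,63.3,1],[0.424,0.294,0,0,0,63.3,1],[0.424,0.294,0,0,0,63.3,1]]]' 40; python3 -c "
from h import *
go(.55,.15,.40,-90)"
```

```text
time_s: 0.6
tcp_pos: [0.4232, 0.3816, 0.4045]
eef_rot: [180.0, -0.0, -70.0]
contact_force: [1.2, 0.5, 1.1]
gripper_width: 0.0877
gripper_force: 0.0
go [ 0.261  -0.0399  0.0045] [ 2.000e-02 -1.000e-02  2.001e+01] t 0.6
```

```bash
python3 -m pendant '[[[0.26,-0.04,0.004,0,0,20,1],[0.26,-0.04,0.004,0,0,20,1],[0.26,-0.04,0.004,0,0,20,1],[0.26,-0.04,0.004,0,0,20,1],[0.26,-0.04,0.004,0,0,20,1]]]'; python3 -m pendant '[[[0,0,0,0,0,0,1],[0,0,0,0,0,0,1],[0,0,0,0,0,0,1]]]'; python3 -c "
from h import *
import pickle
go(.55,.15,.40,-90)
p=r.camera_params('wrist');im=r.capture('wrist');cv2.imwrite('pics/wL.png',im[:,:,::-1]);pickle.dump(p,open('wL.pkl','wb'))"
```

```text
time_s: 1.1
tcp_pos: [0.5447, 0.1631, 0.4008]
eef_rot: [180.0, 0.0, -89.7]
contact_force: [0.6, 0.5, 0.5]
gripper_width: 0.0876
gripper_force: 0.0
time_s: 1.4
tcp_pos: [0.544, 0.1655, 0.4006]
eef_rot: [180.0, -0.0, -89.7]
contact_force: [-0.8, 0.4, 0.3]
gripper_width: 0.0879
gripper_force: 0.0
go [ 0.0155 -0.0059  0.0006] [ 0.02 -0.    0.34] t 1.4
```

View pics/wL.png

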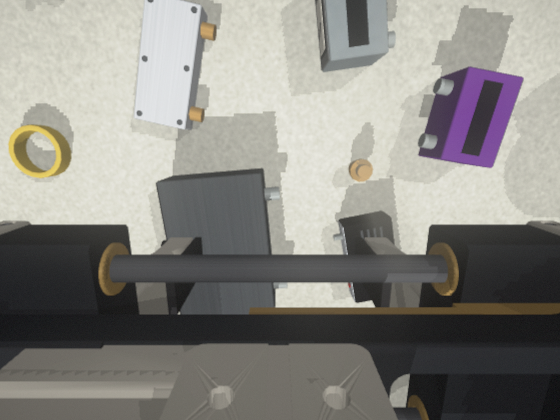

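The wrist view shows the filter at (170,60), meter (350,30), adaptor (360,170) and a purple look-alike (470,115). The gripper hides everything below row 220, so I will take three views with the TCP placed further to +y.

```bash
python3 -m pendant '[[[-0.235,-0.01,0,0,0,0.3,1],[-0.235,-0.01,0,0,0,0.3,1],[-0.235,-0.01,0,0,0,0.3,1],[-0.235,-0.01,0,0,0,0.3,1],[-0.235,-0.01,0,0,0,0.3,1]]]'; python3 -m pendant '[[[0,0,0,0,0,0,1],[0,0,0,0,0,0,1],[0,0,0,0,0,0,1],[0,0,0,0,0,0,1]]]'; cat > look.py <<'E'
import sys,pickle
from h import *
n=sys.argv[1]; p=r.camera_params('wrist');im=r.capture('wrist');s=r.get_state();print('speed',abs(s['qd']).max().round(2),s['tcp_pos'].round(4))
cv2.imwrite(f'pics/{n}.png',im[:,:,::-1]);pickle.dump(p,open(f'{n}.pkl','wb'))
E
python3 look.py A
```

```text
time_s: 1.95
tcp_pos: [0.5512, 0.4047, 0.4006]
eef_rot: [-180.0, 0.0, -89.7]
contact_force: [0.1, -0.1, 0.3]
gripper_width: 0.0872
gripper_force: 0.0
time_s: 2.35
tcp_pos: [0.5526, 0.3996, 0.4013]
eef_rot: [-180.0, 0.0, -90.0]
contact_force: [0.4, -0.2, 0.5]
gripper_width: 0.0878
gripper_force: 0.0
speed 0.36 [0.5527 0.3995 0.4014]
```

View pics/A.png

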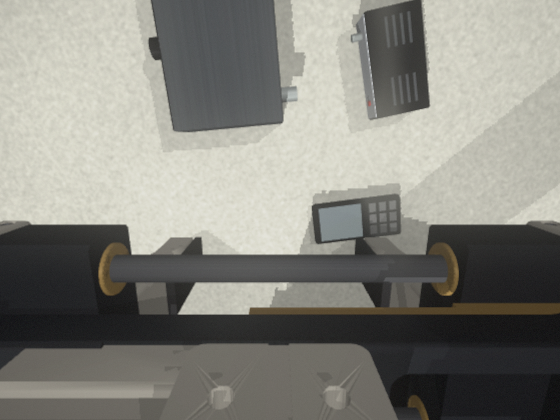

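```bash
python3 -m pendant '[[[0.25,0.005,0,0,0,0,1],[0.25,0.005,0,0,0,0,1],[0.25,0.005,0,0,0,0,1],[0.25,0.005,0,0,0,0,1],[0.25,0.005,0,0,0,0,1]]]'; python3 -m pendant '[[[0.025,0,0,0,0,0,1],[0.025,0,0,0,0,0,1],[0.025,0,0,0,0,0,1],[0.025,0,0,0,0,0,1]]]'; python3 look.py B
python3 -m pendant '[[[0.25,0,0,0,0,0,1],[0.25,0,0,0,0,0,1],[0.25,0,0,0,0,0,1],[0.25,0,0,0,0,0,1],[0.25,0,0,0,0,0,1]]]'; python3 -m pendant '[[[0,0,0,0,0,0,1],[0,0,0,0,0,0,1],[0,0,0,0,0,0,1],[0,0,0,0,0,0,1]]]'; python3 look.py C
```

```text
time_s: 2.9
tcp_pos: [0.5474, 0.1474, 0.4015]
eef_rot: [-179.9, 0.0, -90.0]
contact_force: [1.2, 0.5, 0.1]
gripper_width: 0.0877
gripper_force: 0.0
time_s: 3.3
tcp_pos: [0.5481, 0.1253, 0.4012]
eef_rot: [-180.0, 0.0, -90.0]
contact_force: [0.8, 0.2, 0.9]
gripper_width: 0.0878
gripper_force: 0.0
speed 0.58 [0.5481 0.1256 0.401 ]
time_s: 3.85
tcp_pos: [0.5484, -0.1257, 0.4009]
eef_rot: [-180.0, -0.0, -89.8]
contact_force: [1.2, -0.2, 0.1]
gripper_width: 0.0878
gripper_force: 0.0
time_s: 4.25
tcp_pos: [0.5485, -0.1234, 0.4008]
eef_rot: [180.0, 0.0, -89.8]
contact_force: [0.0, -0.3, -0.7]
gripper_width: 0.0877
gripper_force: 0.0
speed 0.19 [ 0.5485 -0.1234  0.4009]
```

View pics/B.png

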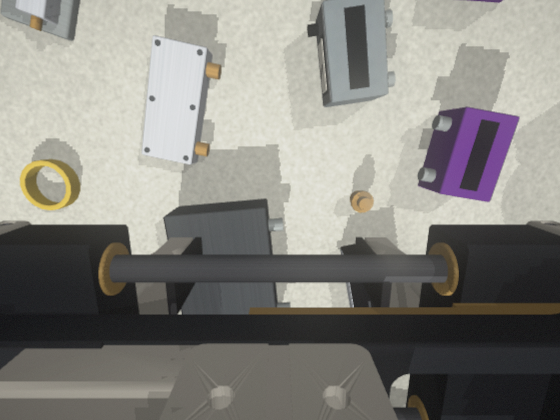

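View pics/C.png

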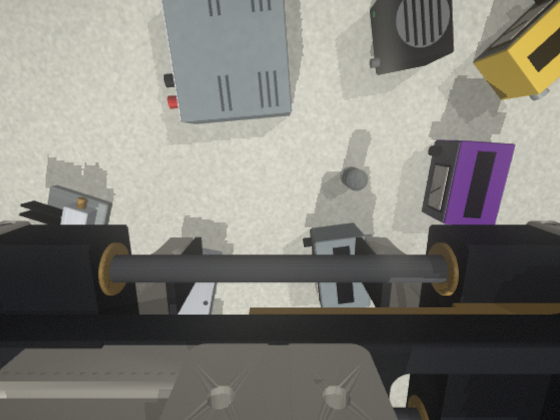

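View A shows the transverter's top with corners (173,131) and (284,123), and the sequencer at (395,60). View B shows the filter (175,100), meter (352,50) and adaptor (362,202). View C shows the power supply's +y edge from (183,122) to (291,115) and the dummy load at (355,178). One more view should take in the whole power supply and speaker.

```bash
python3 -m pendant '[[[0.12,0,0,0,0,0,1],[0.12,0,0,0,0,0,1],[0.12,0,0,0,0,0,1],[0.12,0,0,0,0,0,1],[0.12,0,0,0,0,0,1]]]'; python3 -m pendant '[[[0,0,0,0,0,0,1],[0,0,0,0,0,0,1],[0,0,0,0,0,0,1]]]'; python3 look.py D
python3 -c "
import cv2,numpy as np
A,B,D=[cv2.imread(f'pics/{n}.png') for n in 'ABD']
f=lambda im,x,y,w,h,s:cv2.resize(im[y:y+h,x:x+w],(w*s,h*s),interpolation=cv2.INTER_CUBIC)
cv2.imwrite('pics/m.png',np.vstack([np.hstack([f(A,340,0,130,140,2),f(B,130,20,130,140,2),f(B,290,0,130,140,2)]),np.hstack([D[0:220,140:530]*1,cv2.resize(B[190:250,150:300],(390,220))])]))" 
```

```text
time_s: 4.8
tcp_pos: [0.5485, -0.2443, 0.4006]
eef_rot: [180.0, 0.0, -90.0]
contact_force: [-0.7, 0.3, -0.5]
gripper_width: 0.0879
gripper_force: 0.0
time_s: 5.1
tcp_pos: [0.5485, -0.2439, 0.4011]
eef_rot: [-180.0, -0.0, -89.9]
contact_force: [-0.0, 0.3, -0.1]
gripper_width: 0.0878
gripper_force: 0.0
speed 0.37 [ 0.5485 -0.2441  0.4011]
```

View pics/m.png

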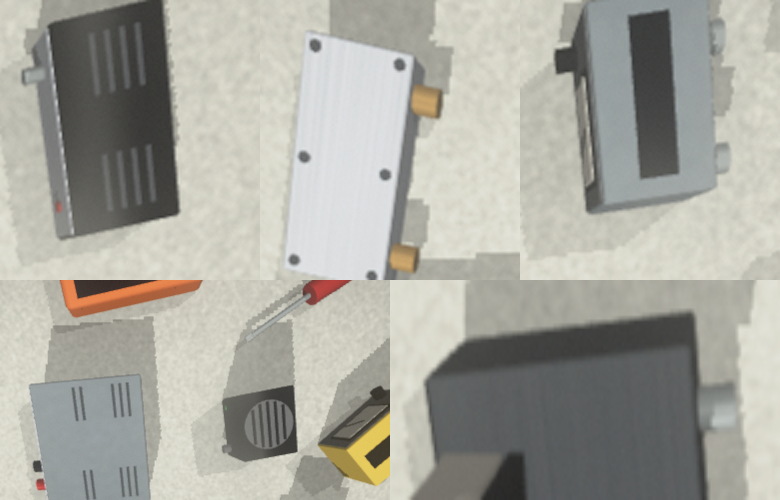

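The crops show clean top-face outlines for all four units and the power supply, and the transverter's -y top edge from (164,217) to (265,208) in B. Next I refine the edges and cast them to their heights.

```bash
cat > edge.py <<'E'
from h import *
import pickle
def edge(n,a,b,z,w=5):
    """refine image edge a-b in view n; returns world midpoint, direction angle (deg, mod 180) and rms px"""
    p=pickle.load(open(n+'.pkl','rb')); im=cv2.GaussianBlur(cv2.imread(f'pics/{n}.png'),(3,3),0).astype(np.float32)
    a,b=np.float64(a),np.float64(b); t=(b-a)/np.linalg.norm(b-a); nn=np.array([-t[1],t[0]])
    L=np.arange(.1,.9,1/np.linalg.norm(b-a)); k=np.arange(-w,w+.01,.25)
    P=(a+L[:,None]*(b-a))[:,None]+k[None,:,None]*nn
    v=cv2.remap(im,P[...,0].astype(np.float32),P[...,1].astype(np.float32),cv2.INTER_LINEAR)
    g=np.abs(v[:,4:]-v[:,:-4]).sum(2); off=k[2:-2][g.argmax(1)]
    m=abs(off-np.median(off))<1.5; Q=(a+L[m][:,None]*(b-a))+off[m][:,None]*nn
    vx,vy,x0,y0=cv2.fitLine(Q.astype(np.float32),cv2.DIST_HUBER,0,.01,.01).ravel()
    c=np.array([x0,y0]);d=np.array([vx,vy]);s=(Q-c)@d
    W=ray(p,[c+s.min()*d,c+s.max()*d],z)[:,:2]; D=W[1]-W[0]
    rms=np.sqrt((((Q-c)@np.array([-vy,vx]))**2).mean())
    return W.mean(0),np.degrees(np.arctan2(D[1],D[0]))%180,round(float(rms),2),round(float(m.mean()),2)
def box(name,F,Bk,P,M,wid,dep,ang=None):
    """edges front, back (~along y), plus-y, minus-y (~along x); None if unseen"""
    print('==',name)
    for k,e in zip('F B + -'.split(),(F,Bk,P,M)):
        if e: print(k,e[0].round(4),round(e[1],2),e[2:])
    th=np.mean([e[1]-90 for e in(F,Bk) if e]) if ang is None else ang
    x=np.array([np.cos(np.radians(th)),np.sin(np.radians(th))]);y=np.array([-x[1],x[0]])
    if F and Bk: print('depth',round((F[0]-Bk[0])@x,4)); cx=((F[0]+Bk[0])/2)@x
    else: cx=F[0]@x-dep/2 if F else Bk[0]@x+dep/2
    if P and M: print('width',round((P[0]-M[0])@y,4)); cy=((P[0]+M[0])/2)@y
    else: cy=P[0]@y-wid/2 if P else M[0]@y+wid/2
    print('centre',(cx*x+cy*y).round(4),'front mid',((cx+dep/2)*x+cy*y).round(4),'yaw',round(th,2))
E
python3 - <<'E'
from edge import *
z=.052
box('trans',edge('A',(153,2),(173,131),z),edge('A',(271,2),(284,123),z),edge('A',(173,131),(284,123),z),edge('B',(164,217),(265,208),z,4),.18,.12)
box('psu',edge('D',(171,104),(183,218),z),edge('D',(281,95),(290,215),z),edge('C',(183,122),(291,115),z),edge('D',(171,104),(281,95),z),.14,.12)
z=.03
box('filter',edge('B',(153.5,36),(143,154),z),edge('B',(207,47.5),(190,163),z),edge('B',(143,154),(190,163),z),edge('B',(153.5,36),(207,47.5),z),.13,.06)
z=.034
box('seq',edge('A',(365,12.5),(377,117.5),z),edge('A',(421.5,2),(429,106.5),z),edge('A',(377,117.5),(429,106.5),z),edge('A',(365,12.5),(421,0),z,2),.11,.06)
z=.056
box('meter',edge('B',(323,3),(325,105),z),edge('B',(383,3),(388.5,93.5),z),edge('B',(325,105),(388.5,93.5),z),None,.095,.06)
z=.058
box('speaker',edge('D',(364,122),(369,181),z),edge('D',(432,107),(437,171),z),edge('D',(370,181),(437,171),z),edge('D',(364,122),(432,107),z),.072,.06)
E
```

```text
== trans
F [0.6726 0.2685] 94.94 (0.6, 0.99)
B [0.5524 0.2636] 95.46 (0.26, 0.9)
+ [0.6067 0.3271] 5.1 (0.24, 1.0)
- [0.6225 0.1465] 5.11 (0.23, 1.0)
depth 0.1202
width 0.1813
centre [0.6152 0.2368] front mid [0.6749 0.2423] yaw 5.2
== psu
F [ 0.6596 -0.2679] 93.25 (0.45, 0.6)
B [ 0.5405 -0.286 ] 95.19 (0.26, 0.89)
+ [ 0.5936 -0.2042] 5.09 (0.23, 1.0)
- [ 0.6046 -0.3472] 5.16 (0.26, 0.97)
depth 0.1202
width 0.1435
centre [ 0.5999 -0.2756] front mid [ 0.6598 -0.2712] yaw 4.22
== filter
F [0.696  0.0179] 78.27 (0.24, 0.93)
B [0.6389 0.0291] 78.2 (0.22, 0.98)
+ [0.6824 0.0871] 167.78 (0.2, 0.82)
- [ 0.655  -0.0375] 168.52 (0.25, 0.84)
depth 0.0581
width 0.1276
centre [0.6678 0.025 ] front mid [0.6971 0.0189] yaw -11.76
== seq
F [0.4528 0.2617] 102.01 (0.24, 1.0)
B [0.3944 0.2508] 101.71 (0.26, 1.0)
+ [0.4126 0.3098] 12.04 (0.25, 1.0)
- [0.4349 0.2034] 11.34 (0.1, 1.0)
depth 0.0594
width 0.1087
centre [0.4236 0.2566] front mid [0.4529 0.2627] yaw 11.86
== meter
F [ 0.5028 -0.0254] 94.09 (0.81, 0.71)
B [ 0.4398 -0.0237] 98.77 (0.51, 0.78)
+ [0.4663 0.0267] 8.75 (0.58, 1.0)
depth 0.0624
centre [ 0.4709 -0.0206] front mid [ 0.5007 -0.0172] yaw 6.43
== speaker
F [ 0.4551 -0.2924] 101.02 (0.35, 0.83)
B [ 0.3808 -0.3052] 101.02 (0.21, 1.0)
+ [ 0.4082 -0.2641] 10.64 (0.47, 0.93)
- [ 0.4249 -0.3335] 10.74 (0.23, 1.0)
depth 0.0753
width 0.0713
centre [ 0.4179 -0.2985] front mid [ 0.4473 -0.2928] yaw 11.02
```

```bash
python3 -c "
from h import *
go(.668,.025,.26,-101.8)"
```

```text
go [-0.2688 -0.12    0.1411] [-0.02  0.   11.91] t 5.15
```

```bash
python3 -m pendant '[[[-0.269,-0.12,0.141,0,0,11.9,1],[-0.269,-0.12,0.141,0,0,11.9,1],[-0.269,-0.12,0.141,0,0,11.9,1],[-0.269,-0.12,0.141,0,0,11.9,1],[-0.269,-0.12,0.141,0,0,11.9,1]]]'; python3 -c "
from h import *
go(.668,.025,.26,-101.8)"
```

```text
time_s: 5.65
tcp_pos: [0.6402, -0.0375, 0.2928]
eef_rot: [-180.0, 0.0, -101.8]
contact_force: [1.5, -0.2, 0.8]
gripper_width: 0.0876
gripper_force: 0.0
go [-0.0669 -0.0144  0.0329] [-0.04  0.01 -0.04] t 5.65
```

```bash
python3 -m pendant '[[[-0.067,-0.014,0.033,0,0,0,1],[-0.067,-0.014,0.033,0,0,0,1],[-0.067,-0.014,0.033,0,0,0,1],[-0.067,-0.014,0.033,0,0,0,1]]]'; python3 -c "
from h import *
go(.668,.025,.181,-101.8)"
```

```text
time_s: 6.05
tcp_pos: [0.6672, 0.0236, 0.26]
eef_rot: [180.0, -0.0, -101.8]
contact_force: [1.1, -0.6, 0.9]
gripper_width: 0.0877
gripper_force: 0.0
go [-0.0016 -0.0006  0.079 ] [ 0.04 -0.04  0.02] t 6.05
```

```bash
python3 -m pendant '[[[-0.001,0,0.04,0,0,0,1],[-0.001,0,0.065,0,0,0,1],[-0.001,0,0.079,0,0,0,1],[-0.001,0,0.079,0,0,0,1],[-0.001,0,0.079,0,0,0,1]]]'; python3 -m pendant '[[[0,0,0,0,0,0,-1],[0,0,0,0,0,0,-1],[0,0,0,0,0,0,-1],[0,0,0,0,0,0,-1],[0,0,0,0,0,0,-1]]]' 40;
```

```text
time_s: 6.55
tcp_pos: [0.6679, 0.0236, 0.1826]
eef_rot: [-179.9, 0.0, -101.9]
contact_force: [0.7, -0.0, 1.2]
gripper_width: 0.0878
gripper_force: 0.0
time_s: 7.05
tcp_pos: [0.6677, 0.0242, 0.1819]
eef_rot: [-179.9, 0.0, -101.8]
contact_force: [-0.3, -0.9, 4.3]
gripper_width: 0.0594
gripper_force: 40.0
```

```bash
python3 -m pendant '[[[0,0,-0.03,0,0,0,-1],[0,0,-0.07,0,0,0,-1],[0,0,-0.1,0,0,0,-1],[0,0,-0.1,0,0,0,-1]]]'; python3 -c "
from h import *
go(.6451,.2384,.262,-84.9)"
```

```text
time_s: 7.45
tcp_pos: [0.6686, 0.0244, 0.2858]
eef_rot: [-179.7, 0.2, -101.8]
contact_force: [1.7, 0.1, -4.0]
gripper_width: 0.0598
gripper_force: 40.0
go [-0.2046  0.0669  0.0239] [ -0.37   0.1  -16.92] t 7.45
```

```bash
python3 -m pendant '[[[-0.04,0.013,0,0,0,-4,-1],[-0.08,0.026,0,0,0,-8,-1],[-0.12,0.04,0.005,0,0,-12,-1],[-0.16,0.053,0.01,0,0,-17,-1],[-0.19,0.062,0.02,0,0,-17,-1]]]';python3 -m pendant '[[[-0.015,0.005,0,0,0,0,-1],[-0.015,0.005,0,0,0,0,-1],[-0.015,0.005,0,0,0,0,-1],[-0.015,0.005,0,0,0,0,-1]]]'; python3 -c "
from h import *
go(.6451,.2384,.234,-84.9)"
```

```text
time_s: 7.95
tcp_pos: [0.6448, 0.225, 0.2598]
eef_rot: [179.9, -0.0, -84.6]
contact_force: [0.6, 0.2, -4.5]
gripper_width: 0.0598
gripper_force: 40.0
time_s: 8.35
tcp_pos: [0.6394, 0.2362, 0.2609]
eef_rot: [180.0, -0.0, -84.9]
contact_force: [0.2, 0.5, -4.5]
gripper_width: 0.0598
gripper_force: 40.0
go [-0.0017 -0.0059  0.0269] [ 0.05 -0.03 -0.02] t 8.35
```

```bash
python3 -m pendant '[[[-0.002,-0.006,0.006,0,0,0,-1],[-0.002,-0.006,0.012,0,0,0,-1],[-0.002,-0.006,0.018,0,0,0,-1],[-0.002,-0.006,0.021,0,0,0,-1],[-0.002,-0.006,0.021,0,0,0,-1]]]';python3 -m pendant '[[[0,0,0,0,0,0,-1],[0,0,0,0,0,0,-1],[0,0,0,0,0,0,-1]]]'; python3 -c "
from h import *
go(.6451,.2384,.234,-84.9)"
```

```text
time_s: 8.85
tcp_pos: [0.645, 0.2394, 0.2393]
eef_rot: [179.9, -0.0, -84.9]
contact_force: [-0.1, 0.7, -5.3]
gripper_width: 0.06
gripper_force: 40.0
time_s: 9.15
tcp_pos: [0.6453, 0.2399, 0.2407]
eef_rot: [-180.0, 0.0, -84.9]
contact_force: [0.3, -0.3, -4.3]
gripper_width: 0.0598
gripper_force: 40.0
go [0.0015 0.0003 0.0067] [-0.03  0.02  0.04] t 9.15
```

```bash
python3 -m pendant '[[[0.0015,0,0.002,0,0,0,-1],[0.0015,0,0.004,0,0,0,-1],[0.0015,0,0.005,0,0,0,-1],[0.0015,0,0.005,0,0,0,-1]]]';python3 -m pendant '[[[0,0,0.001,0,0,0,-1],[0,0,0.0015,0,0,0,-1],[0,0,0.0015,0,0,0,-1],[0,0,0.0015,0,0,0,-1]]]'
```

```text
time_s: 9.55
tcp_pos: [0.6453, 0.2382, 0.235]
eef_rot: [180.0, -0.0, -84.9]
contact_force: [-0.3, 0.4, -4.7]
gripper_width: 0.0594
gripper_force: 40.0
time_s: 9.95
tcp_pos: [0.6454, 0.2383, 0.2339]
eef_rot: [-180.0, 0.0, -84.9]
contact_force: [0.0, -0.0, -3.8]
gripper_width: 0.0603
gripper_force: 40.0
```

Contact is starting, so I nudge down until the weight is carried.

```bash
python3 -m pendant '[[[0,0,0.001,0,0,0,-1],[0,0,0.001,0,0,0,-1],[0,0,0.001,0,0,0,-1]]]'; python3 -m pendant '[[[0,0,0.001,0,0,0,-1],[0,0,0.001,0,0,0,-1],[0,0,0.001,0,0,0,-1]]]'
```

```text
time_s: 10.25
tcp_pos: [0.6453, 0.2383, 0.2339]
eef_rot: [-180.0, 0.0, -84.8]
contact_force: [-5.3, -1.0, 6.3]
gripper_width: 0.0598
gripper_force: 40.0
time_s: 10.55
tcp_pos: [0.6453, 0.2383, 0.2339]
eef_rot: [-179.9, 0.0, -84.8]
contact_force: [-8.0, -0.8, 12.8]
gripper_width: 0.06
gripper_force: 40.0
```

```bash
python3 -m pendant '[[[0,0,-0.001,0,0,0,-0.2],[0,0,-0.001,0,0,0,0.2],[0,0,-0.001,0,0,0,0.9],[0,0,-0.001,0,0,0,0.9],[0,0,-0.001,0,0,0,0.9]]]'; python3 -m pendant '[[[0,0,-0.03,0,0,0,1],[0,0,-0.08,0,0,0,1],[-0.04,0.02,-0.12,0,0,0,1],[-0.08,0.04,-0.16,0,0,0,1],[-0.12,0.05,-0.17,0,0,-5,1]]]';python3 -m pendant '[[[0,0,0,0,0,0,1],[0,0,0,0,0,0,1],[0,0,0,0,0,0,1]]]'; python3 look.py E; python3 -c "
import cv2
im=cv2.imread('pics/E.png')[0:220,80:350];cv2.imwrite('pics/Ec.png',cv2.resize(im,None,fx=2.7,fy=2.7,interpolation=cv2.INTER_CUBIC))"
```

```text
time_s: 11.05
tcp_pos: [0.6457, 0.2384, 0.2327]
eef_rot: [-180.0, 0.0, -84.9]
contact_force: [-1.2, 0.5, -0.5]
gripper_width: 0.0782
gripper_force: 0.0
time_s: 11.55
tcp_pos: [0.5884, 0.3444, 0.4025]
eef_rot: [-179.8, 0.1, -79.9]
contact_force: [0.1, -0.0, -0.0]
gripper_width: 0.0876
gripper_force: 0.0
time_s: 11.85
tcp_pos: [0.5886, 0.3439, 0.3978]
eef_rot: [179.9, -0.0, -79.9]
contact_force: [1.0, -0.2, -0.2]
gripper_width: 0.0878
gripper_force: 0.0
speed 0.46 [0.5888 0.3436 0.3977]
```

View pics/Ec.png

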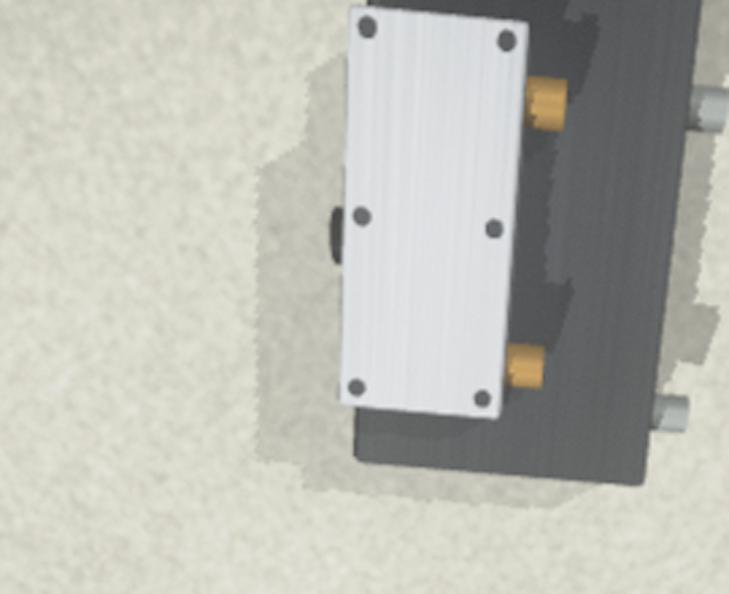

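The filter sits on the transverter with its corners near (210,2), (275,8), (264,154) and (206,149) in E. I'll measure both.

```bash
python3 - <<'E'
from edge import *
z=.082
box('filter',edge('E',(210.4,2.5),(206.3,149.3),z,4),edge('E',(275.2,8),(264.4,154.4),z,4),edge('E',(206.3,149.3),(264.4,154.4),z,4),edge('E',(210.4,3),(275,8),z,2),.13,.06)
z=.052
box('trans',edge('E',(212.2,151.5),(211.5,170),z,4),edge('E',(338.9,1),(318,179),z),edge('E',(211.5,170.7),(318,179.6),z),None,.18,.12,5.1)
E
```

```text
== filter
F [0.6744 0.2406] 95.32 (0.34, 1.0)
B [0.6161 0.2349] 95.22 (0.29, 1.0)
+ [0.6393 0.3033] 5.07 (0.21, 1.0)
- [0.6509 0.1752] 5.44 (0.22, 1.0)
depth 0.0585
width 0.1287
centre [0.6451 0.2392] front mid [0.675 0.242] yaw 5.27
== trans
F [0.6686 0.319 ] 96.09 (0.07, 1.0)
B [0.5559 0.2292] 95.15 (0.23, 0.9)
+ [0.6073 0.3247] 5.2 (0.25, 1.0)
depth 0.1202
centre [0.6157 0.2351] front mid [0.6755 0.2405] yaw 5.1
```

Filter is flush to 0.5 mm, about 1 mm off laterally and 0.2° in yaw, which is good. Meter next, with a closer look on the way.

```bash
python3 -c "
from h import *
go(.47,.08,.38,-81.5)"
```

```text
go [0.2387 0.163  0.0181] [ 0.08 -0.05  1.58] t 11.9
```

```bash
python3 -m pendant '[[[0.24,0.163,0.02,0,0,1.6,1],[0.24,0.163,0.02,0,0,1.6,1],[0.24,0.163,0.02,0,0,1.6,1],[0.24,0.163,0.02,0,0,1.6,1],[0.24,0.163,0.02,0,0,1.6,1]]]';python3 -m pendant '[[[0.035,0.025,0,0,0,0,1],[0.035,0.025,0,0,0,0,1],[0.035,0.025,0,0,0,0,1],[0.035,0.025,0,0,0,0,1]]]'; python3 look.py F; python3 -c "
import cv2
im=cv2.imread('pics/F.png')[0:220,180:450];cv2.imwrite('pics/Fc.png',cv2.resize(im,None,fx=2.7,fy=2.7,interpolation=cv2.INTER_CUBIC))"
```

```text
time_s: 12.4
tcp_pos: [0.4859, 0.1138, 0.3807]
eef_rot: [179.9, -0.0, -81.6]
contact_force: [1.0, -0.5, 0.5]
gripper_width: 0.0877
gripper_force: 0.0
time_s: 12.8
tcp_pos: [0.4679, 0.0781, 0.3815]
eef_rot: [-180.0, -0.0, -81.5]
contact_force: [-0.7, -0.3, 0.8]
gripper_width: 0.0875
gripper_force: 0.0
speed 0.53 [0.468  0.0785 0.3813]
```

View pics/Fc.png

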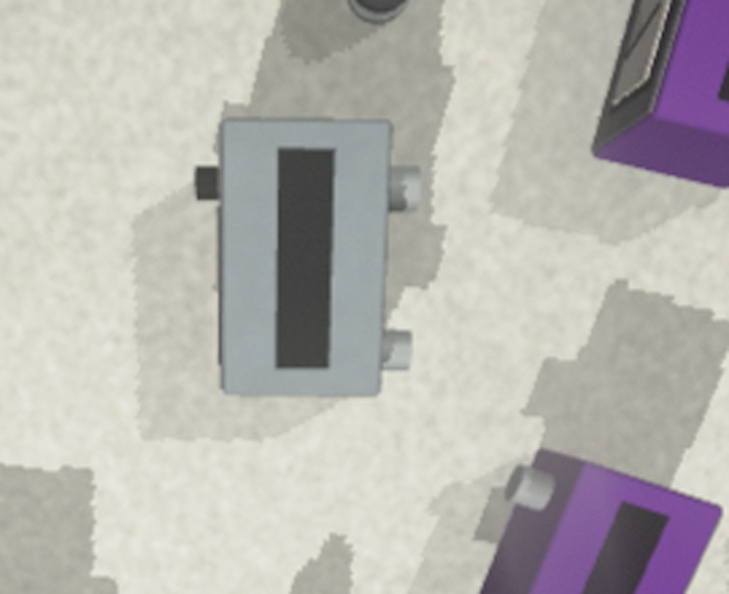

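The meter stands upright at crop (305,257), with its knob at the -y end of the front and its two sockets clear of mid-width.

```bash
python3 - <<'E'
from edge import *
z=.056
box('meter',edge('F',(262.2,44.4),(263,146.3),z,4),edge('F',(324.8,44.8),(321.1,146.3),z,4),edge('F',(263,146.3),(321.1,146.3),z,4),edge('F',(262.2,44.4),(324.8,44.8),z,4),.095,.06)
go(.4705,-.020,.28,-81)
E
```

```text
== meter
F [ 0.501 -0.02 ] 98.43 (0.45, 0.88)
B [ 0.4415 -0.0282] 98.27 (0.84, 0.72)
+ [0.4626 0.0228] 8.51 (0.24, 1.0)
- [ 0.4767 -0.0713] 7.11 (0.22, 0.88)
depth 0.0601
width 0.0951
centre [ 0.4713 -0.0241] front mid [ 0.5009 -0.0197] yaw 8.35
go [0.0978 0.0121 0.1014] [ 0.01 -0.01 -0.48] t 12.85
```

```bash
python3 -m pendant '[[[0.05,0.008,0.03,0,0,0,1],[0.10,0.0115,0.06,0,0,0,1],[0.1018,0.0115,0.1,0,0,0,1],[0.1018,0.0115,0.1,0,0,0,1],[0.1018,0.0115,0.1,0,0,0,1]]]'; python3 -c "
from h import *
go(.4713,-.0241,.195,-81.6)"
```

```text
time_s: 13.35
tcp_pos: [0.4717, -0.0239, 0.2808]
eef_rot: [179.8, -0.1, -81.5]
contact_force: [0.2, -0.6, 1.0]
gripper_width: 0.0875
gripper_force: 0.0
go [0.     0.0002 0.0858] [ 0.17 -0.06  0.13] t 13.35
```

```bash
python3 -m pendant '[[[0,0,0.04,0,0,0,1],[0,0,0.07,0,0,0,1],[0,0,0.086,0,0,0,1],[0,0,0.086,0,0,0,1],[0,0,0.086,0,0,0,1]]]'; python3 -m pendant '[[[0,0,0,0,0,0,-1],[0,0,0,0,0,0,-1],[0,0,0,0,0,0,-1],[0,0,0,0,0,0,-1],[0,0,0,0,0,0,-1]]]' 40; python3 -m pendant '[[[0,0,-0.02,0,0,0,-1],[0,0,-0.06,0,0,0,-1],[0,0,-0.1,0,0,0,-1],[0,0,-0.13,0,0,0,-1],[0,0,-0.13,0,0,0,-1]]]'; python3 -c "
from h import *
go(.6455,.2392,.32,-84.9)"
```

```text
time_s: 13.85
tcp_pos: [0.4725, -0.0229, 0.197]
eef_rot: [-179.9, -0.0, -81.4]
contact_force: [0.3, -0.0, 0.6]
gripper_width: 0.0874
gripper_force: 0.0
time_s: 14.35
tcp_pos: [0.4704, -0.0244, 0.1958]
eef_rot: [179.9, -0.0, -81.5]
contact_force: [-4.9, 1.9, 7.9]
gripper_width: 0.0597
gripper_force: 40.0
time_s: 14.85
tcp_pos: [0.4721, -0.024, 0.3295]
eef_rot: [-179.6, 0.0, -81.4]
contact_force: [1.4, -0.8, -4.5]
gripper_width: 0.0598
gripper_force: 40.0
go [-0.2344 -0.2105  0.0112] [-0.41  0.06  3.46] t 14.85
```

```bash
python3 -m pendant '[[[-0.03,-0.027,0.002,0,0,1,-1],[-0.065,-0.058,0.004,0,0,2,-1],[-0.1,-0.09,0.006,0,0,3,-1],[-0.135,-0.121,0.008,0,0,3.4,-1],[-0.17,-0.152,0.01,0,0,3.4,-1]]]';python3 -m pendant '[[[-0.03,-0.025,0,0,0,0,-1],[-0.05,-0.045,0,0,0,0,-1],[-0.06,-0.055,0,0,0,0,-1],[-0.06,-0.055,0,0,0,0,-1],[-0.06,-0.055,0,0,0,0,-1]]]'; python3 -m pendant '[[[0,0,0,0,0,0,-1],[0,0,0,0,0,0,-1]]]';python3 -c "
from h import *
go(.6453,.2388,.278,-84.8)"
```

```text
time_s: 15.35
tcp_pos: [0.5964, 0.1679, 0.3133]
eef_rot: [179.8, -0.0, -84.9]
contact_force: [1.0, 0.4, -3.0]
gripper_width: 0.0598
gripper_force: 40.0
time_s: 15.85
tcp_pos: [0.645, 0.2307, 0.3137]
eef_rot: [179.8, -0.1, -84.9]
contact_force: [0.0, 0.3, -4.2]
gripper_width: 0.0595
gripper_force: 40.0
time_s: 16.05
tcp_pos: [0.6452, 0.2303, 0.3157]
eef_rot: [180.0, 0.0, -84.9]
contact_force: [0.9, 0.2, -3.8]
gripper_width: 0.06
gripper_force: 40.0
go [-0.0084 -0.0009  0.0377] [ 0.01  0.   -0.1 ] t 16.05
```

```bash
python3 -m pendant '[[[-0.0085,-0.001,0.008,0,0,-0.1,-1],[-0.0085,-0.001,0.018,0,0,-0.1,-1],[-0.0085,-0.001,0.028,0,0,-0.1,-1],[-0.0085,-0.001,0.033,0,0,-0.1,-1],[-0.0085,-0.001,0.033,0,0,-0.1,-1]]]'; python3 -m pendant '[[[0,0,0,0,0,0,-1],[0,0,0,0,0,0,-1]]]';python3 -c "
from h import *
go(.6453,.2388,.278,-84.8)"
```

```text
time_s: 16.55
tcp_pos: [0.6455, 0.2395, 0.2809]
eef_rot: [179.9, -0.1, -84.8]
contact_force: [0.5, -0.1, -4.4]
gripper_width: 0.0598
gripper_force: 40.0
time_s: 16.75
tcp_pos: [0.6461, 0.2398, 0.283]
eef_rot: [-180.0, 0.0, -84.8]
contact_force: [-0.3, -0.5, -4.3]
gripper_width: 0.06
gripper_force: 40.0
go [0.0009 0.0009 0.005 ] [-0.04  0.01  0.04] t 16.75
```

```bash
python3 -m pendant '[[[0.0008,0.0005,0.002,0,0,0,-1],[0.0008,0.0005,0.004,0,0,0,-1],[0.0008,0.0005,0.004,0,0,0,-1]]]'; python3 -m pendant '[[[0,0,0.001,0,0,0,-1],[0,0,0.0015,0,0,0,-1],[0,0,0.0015,0,0,0,-1]]]'; python3 -m pendant '[[[0,0,0.001,0,0,0,-1],[0,0,0.001,0,0,0,-1],[0,0,0.001,0,0,0,-1]]]'
```

```text
time_s: 17.05
tcp_pos: [0.6453, 0.2388, 0.2783]
eef_rot: [180.0, -0.0, -84.8]
contact_force: [-1.1, 0.2, -5.3]
gripper_width: 0.0598
gripper_force: 40.0
time_s: 17.35
tcp_pos: [0.6454, 0.2389, 0.278]
eef_rot: [-180.0, 0.0, -84.7]
contact_force: [-3.7, -0.8, 5.0]
gripper_width: 0.06
gripper_force: 40.0
time_s: 17.65
tcp_pos: [0.6453, 0.2389, 0.2779]
eef_rot: [-179.9, 0.0, -84.7]
contact_force: [-6.3, -1.1, 10.7]
gripper_width: 0.0596
gripper_force: 40.0
```

```bash
python3 -m pendant '[[[0,0,-0.001,0,0,0,-0.2],[0,0,-0.001,0,0,0,0.2],[0,0,-0.001,0,0,0,0.9],[0,0,-0.001,0,0,0,0.9],[0,0,-0.001,0,0,0,0.9]]]'; python3 -m pendant '[[[0,0,-0.03,0,0,0,1],[0,0,-0.08,0,0,0,1],[-0.04,0.02,-0.12,0,0,0,1],[-0.08,0.04,-0.13,0,0,0,1],[-0.12,0.05,-0.13,0,0,0,1]]]';python3 -m pendant '[[[0,0,0,0,0,0,1],[0,0,0,0,0,0,1],[0,0,0,0,0,0,1]]]'; python3 look.py G; python3 -c "
import cv2
im=cv2.imread('pics/G.png')[0:220,80:350];cv2.imwrite('pics/Gc.png',cv2.resize(im,None,fx=2.7,fy=2.7,interpolation=cv2.INTER_CUBIC))
from h import *
go(.4236,.2566,.27,-78.2)"
```

```text
time_s: 18.15
tcp_pos: [0.6457, 0.2391, 0.2769]
eef_rot: [-180.0, 0.0, -84.8]
contact_force: [0.2, -0.0, -0.6]
gripper_width: 0.0783
gripper_force: 0.0
time_s: 18.65
tcp_pos: [0.5842, 0.3547, 0.411]
eef_rot: [-179.7, 0.2, -84.8]
contact_force: [1.5, -0.2, -1.4]
gripper_width: 0.088
gripper_force: 0.0
time_s: 18.95
tcp_pos: [0.5849, 0.3536, 0.4066]
eef_rot: [180.0, -0.0, -84.8]
contact_force: [-0.1, -1.3, 0.5]
gripper_width: 0.0875
gripper_force: 0.0
speed 0.53 [0.5851 0.3532 0.4066]
go [0.0815 0.1695 0.1367] [ 0.03 -0.03 -6.6 ] t 19.0
```

View pics/Gc.png

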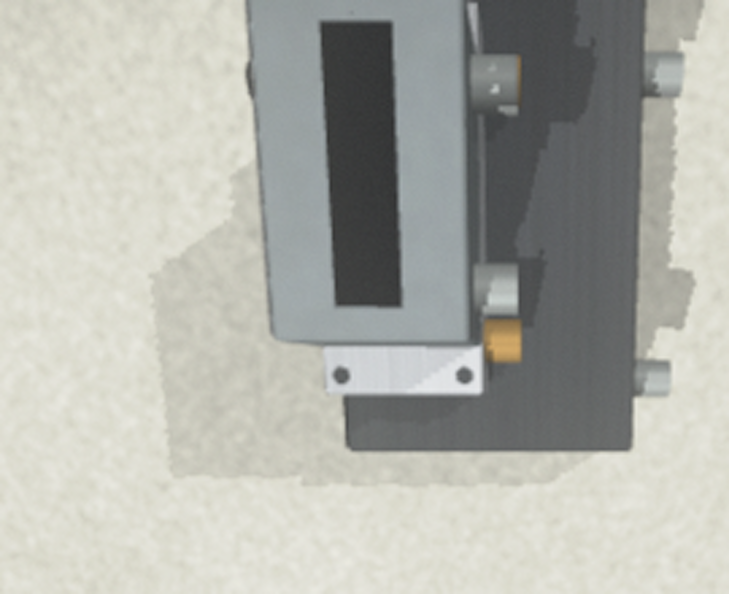

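The meter is on the filter at crop (360,170). I check its edges here while the sequencer move is worked out.

```bash
python3 - <<'E'
from edge import *
z=.138
box('meter',edge('G',(172.6,7.4),(180.7,122),z,4),edge('G',(252.6,7.4),(253.3,126),z,4),edge('G',(181.5,125),(253,127),z,4),None,.095,.06)
z=.082
box('filter',edge('G',(200.4,129),(201,144),z,3),edge('G',(258,129),(258.5,145),z,3),edge('G',(201,145.5),(258,145.5),z,3),None,.13,.06,5.2)
E
python3 -m pendant '[[[0.03,0.05,0.03,0,0,-2,1],[0.06,0.09,0.06,0,0,-5,1],[0.0815,0.13,0.09,0,0,-6.6,1],[0.0815,0.1695,0.11,0,0,-6.6,1],[0.0815,0.1695,0.137,0,0,-6.6,1]]]'; python3 -m pendant '[[[0,0,0,0,0,0,1],[0,0,0,0,0,0,1]]]'; python3 -c "
from h import *
go(.4236,.2566,.183,-78.2)"
```

```text
== meter
F [0.6758 0.2443] 95.24 (0.33, 0.92)
B [0.6161 0.2402] 94.83 (0.21, 1.0)
+ [0.6412 0.2874] 5.15 (0.36, 1.0)
depth 0.0598
centre [0.6461 0.2402] front mid [0.676  0.2428] yaw 5.04
== filter
F [0.666  0.2987] 94.06 (0.0, 0.54)
B [0.6108 0.2918] 94.62 (0.07, 1.0)
+ [0.6396 0.3033] 5.27 (0.0, 1.0)
depth 0.0556
centre [0.6435 0.2383] front mid [0.6734 0.2411] yaw 5.2
time_s: 19.5
tcp_pos: [0.4216, 0.2546, 0.2706]
eef_rot: [-179.9, 0.1, -78.3]
contact_force: [1.2, 2.7, -0.2]
gripper_width: 0.0878
gripper_force: 0.0
time_s: 19.7
tcp_pos: [0.4238, 0.2567, 0.2701]
eef_rot: [180.0, -0.0, -78.2]
contact_force: [0.5, 1.2, 1.2]
gripper_width: 0.0876
gripper_force: 0.0
go [-0.      0.0002  0.0871] [ 0.01 -0.05  0.02] t 19.7
```

```bash
python3 -m pendant '[[[0,0,0.04,0,0,0,1],[0,0,0.07,0,0,0,1],[0,0,0.087,0,0,0,1],[0,0,0.087,0,0,0,1],[0,0,0.087,0,0,0,1]]]'; python3 -m pendant '[[[0,0,0,0,0,0,-1],[0,0,0,0,0,0,-1],[0,0,0,0,0,0,-1],[0,0,0,0,0,0,-1],[0,0,0,0,0,0,-1]]]' 40; python3 -m pendant '[[[0,0,-0.02,0,0,0,-1],[0,0,-0.06,0,0,0,-1],[0,0,-0.1,0,0,0,-1],[0,0,-0.13,0,0,0,-1],[0,0,-0.13,0,0,0,-1]]]'; python3 -c "
from h import *
go(.60,-.2742,.30,-84.9)"
```

```text
time_s: 20.2
tcp_pos: [0.4246, 0.2579, 0.1839]
eef_rot: [-179.9, 0.0, -78.2]
contact_force: [0.9, -0.3, -0.5]
gripper_width: 0.0879
gripper_force: 0.0
time_s: 20.7
tcp_pos: [0.4232, 0.2572, 0.1836]
eef_rot: [-180.0, 0.0, -78.2]
contact_force: [-4.2, -0.3, 6.2]
gripper_width: 0.0599
gripper_force: 40.0
time_s: 21.2
tcp_pos: [0.4241, 0.2581, 0.3172]
eef_rot: [-179.7, 0.3, -78.1]
contact_force: [0.3, -0.0, -2.7]
gripper_width: 0.0595
gripper_force: 40.0
go [ 0.5572 -0.0624  0.0151] [-0.33  0.27  6.78] t 21.2
```

```bash
python3 -m pendant '[[[0.03,0,0,0,0,1,-1],[0.07,-0.003,0,0,0,2,-1],[0.115,-0.008,0,0,0,4,-1],[0.16,-0.015,0,0,0,5,-1],[0.205,-0.02,0,0,0,6.8,-1]]]'; python3 -m pendant '[[[0.045,-0.01,0,0,0,0,-1],[0.09,-0.02,0,0,0,0,-1],[0.135,-0.03,0,0,0,0,-1],[0.18,-0.04,0,0,0,0,-1],[0.225,-0.05,0,0,0,0,-1]]]'; python3 -c "
from h import *
go(.63,-.274,.27,-84.9)"
```

```text
time_s: 21.7
tcp_pos: [0.4848, 0.059, 0.3119]
eef_rot: [179.9, -0.0, -85.0]
contact_force: [1.5, 0.4, -3.0]
gripper_width: 0.0598
gripper_force: 40.0
time_s: 22.2
tcp_pos: [0.5543, -0.1609, 0.3115]
eef_rot: [179.9, 0.0, -85.0]
contact_force: [0.6, 0.6, -3.4]
gripper_width: 0.0599
gripper_force: 40.0
go [ 0.1193 -0.0656  0.0412] [ 0.12  0.04 -0.08] t 22.2
```

```bash
python3 -m pendant '[[[0.04,-0.022,0,0,0,0,-1],[0.08,-0.044,0.01,0,0,0,-1],[0.105,-0.058,0.025,0,0,0,-1],[0.115,-0.063,0.04,0,0,0,-1],[0.115,-0.063,0.04,0,0,0,-1]]]'; python3 -m pendant '[[[0,0,0,0,0,0,-1],[0,0,0,0,0,0,-1],[0,0,0,0,0,0,-1]]]'; python3 -c "
from h import *
go(.63,-.274,.2356,-84.9)"
```

```text
time_s: 22.7
tcp_pos: [0.6262, -0.2689, 0.2679]
eef_rot: [179.6, 0.1, -85.1]
contact_force: [-1.8, 0.4, -4.1]
gripper_width: 0.0599
gripper_force: 40.0
time_s: 23.0
tcp_pos: [0.6274, -0.2671, 0.2742]
eef_rot: [-179.9, -0.0, -84.9]
contact_force: [-0.1, 0.2, -4.6]
gripper_width: 0.0598
gripper_force: 40.0
go [ 0.0071 -0.0019  0.0386] [-0.09 -0.02  0.01] t 23.0
```

```bash
python3 -m pendant '[[[0.007,-0.002,0.01,0,0,0,-1],[0.007,-0.002,0.02,0,0,0,-1],[0.007,-0.002,0.03,0,0,0,-1],[0.007,-0.002,0.034,0,0,0,-1],[0.007,-0.002,0.034,0,0,0,-1]]]'; python3 -m pendant '[[[0,0,0,0,0,0,-1],[0,0,0,0,0,0,-1],[0,0,0,0,0,0,-1]]]'; python3 -c "
from h import *
go(.63,-.274,.2356,-84.9)"
```

```text
time_s: 23.5
tcp_pos: [0.6296, -0.2748, 0.2376]
eef_rot: [179.9, 0.0, -85.0]
contact_force: [0.3, -0.8, -3.1]
gripper_width: 0.0598
gripper_force: 40.0
time_s: 23.8
tcp_pos: [0.6302, -0.2749, 0.2396]
eef_rot: [-180.0, -0.0, -85.0]
contact_force: [0.1, 0.4, -3.3]
gripper_width: 0.0594
gripper_force: 40.0
go [-0.0009  0.0001  0.004 ] [-0.05 -0.02 -0.05] t 23.8
```

```bash
python3 -m pendant '[[[-0.0008,0,0.002,0,0,0,-1],[-0.0008,0,0.003,0,0,0,-1],[-0.0008,0,0.003,0,0,0,-1]]]'; python3 -m pendant '[[[0,0,0.001,0,0,0,-1],[0,0,0.0015,0,0,0,-1],[0,0,0.0015,0,0,0,-1]]]'; python3 -m pendant '[[[0,0,0.001,0,0,0,-1],[0,0,0.001,0,0,0,-1],[0,0,0.001,0,0,0,-1]]]'
```

```text
time_s: 24.1
tcp_pos: [0.6298, -0.274, 0.2359]
eef_rot: [180.0, 0.0, -85.0]
contact_force: [0.1, 0.0, -4.5]
gripper_width: 0.0603
gripper_force: 40.0
time_s: 24.4
tcp_pos: [0.6299, -0.274, 0.2356]
eef_rot: [-180.0, -0.0, -84.9]
contact_force: [-2.5, 2.2, 4.7]
gripper_width: 0.06
gripper_force: 40.0
time_s: 24.7
tcp_pos: [0.6299, -0.274, 0.2356]
eef_rot: [-180.0, -0.0, -84.9]
contact_force: [-5.9, 3.9, 11.4]
gripper_width: 0.0599
gripper_force: 40.0
```

```bash
python3 -m pendant '[[[0,0,-0.001,0,0,0,-0.2],[0,0,-0.001,0,0,0,0.2],[0,0,-0.001,0,0,0,0.9],[0,0,-0.001,0,0,0,0.9],[0,0,-0.001,0,0,0,0.9]]]'; python3 -m pendant '[[[0,0,-0.03,0,0,0,1],[0,0,-0.08,0,0,0,1],[-0.04,0.04,-0.12,0,0,0,1],[-0.08,0.08,-0.15,0,0,0,1],[-0.12,0.1,-0.165,0,0,0,1]]]';python3 -m pendant '[[[0,0,0,0,0,0,1],[0,0,0,0,0,0,1],[0,0,0,0,0,0,1]]]'; python3 look.py H; python3 -c "
import cv2
im=cv2.imread('pics/H.png')[0:220,120:480];cv2.imwrite('pics/Hc.png',cv2.resize(im,None,fx=2.2,fy=2.2,interpolation=cv2.INTER_CUBIC))"
```

```text
time_s: 25.2
tcp_pos: [0.6302, -0.2742, 0.2345]
eef_rot: [-180.0, -0.0, -85.0]
contact_force: [-0.4, -1.1, -0.2]
gripper_width: 0.0782
gripper_force: 0.0
time_s: 25.7
tcp_pos: [0.5355, -0.184, 0.3892]
eef_rot: [-179.9, -0.0, -85.0]
contact_force: [0.9, 0.9, 1.0]
gripper_width: 0.0877
gripper_force: 0.0
time_s: 26.0
tcp_pos: [0.5369, -0.1844, 0.3876]
eef_rot: [180.0, -0.0, -85.0]
contact_force: [1.2, 0.3, 0.2]
gripper_width: 0.088
gripper_force: 0.0
speed 0.72 [ 0.537  -0.1846  0.3871]
```

View pics/Hc.png

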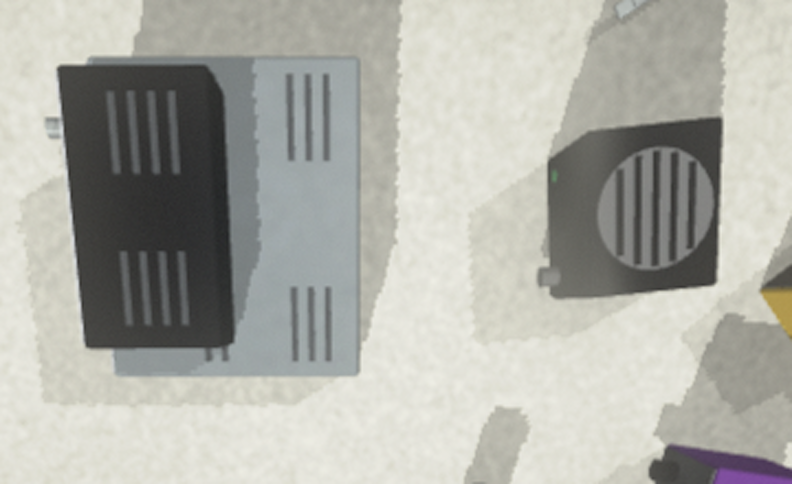

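The sequencer is on the power supply at crop (150,205). The speaker is at (640,210), its knob toward the +y end of the front and clear of mid-width.

```bash
python3 - <<'E'
from edge import *
z=.086
box('seq',edge('H',(146.4,30),(159.1,157.7),z,3),None,edge('H',(159,157.7),(222,156.9),z,3),edge('H',(146.4,30),(212,30),z,3),.11,.06)
z=.052
box('psu',None,edge('H',(282.7,27),(282.7,170),z,4),edge('H',(172.3,170.5),(282.3,170.5),z,4),edge('H',(162,25.9),(282.3,25.9),z,3),.14,.12)
z=.058
box('speaker',None,edge('H',(447.7,53.6),(445.5,129),z,4),edge('H',(395,133.4),(445.5,129),z,3),edge('H',(388,59.5),(447.7,53.6),z,3),.072,.06)
E
```

```text
== seq
F [ 0.6591 -0.2734] 94.94 (0.28, 1.0)
+ [ 0.624  -0.2211] 6.28 (0.24, 1.0)
- [ 0.6353 -0.3289] 5.1 (0.31, 1.0)
width 0.1084
centre [ 0.6292 -0.275 ] front mid [ 0.6591 -0.2724] yaw 4.94
== psu
B [ 0.5406 -0.2833] 95.33 (0.0, 0.98)
+ [ 0.594  -0.2079] 5.07 (0.0, 1.0)
- [ 0.6055 -0.3462] 5.7 (0.29, 0.65)
width 0.1389
centre [ 0.6003 -0.277 ] front mid [ 0.66   -0.2714] yaw 5.33
== speaker
B [ 0.3809 -0.3052] 100.74 (0.22, 1.0)
+ [ 0.3993 -0.2654] 10.79 (0.25, 1.0)
- [ 0.4165 -0.3346] 10.82 (0.23, 1.0)
width 0.0712
centre [ 0.4104 -0.2995] front mid [ 0.4399 -0.2939] yaw 10.74
```

```bash
python3 -c "
from h import *
go(.4104,-.2995,.28,-79.2)"
```

```text
go [0.1034 0.1361 0.1072] [ 0.07  0.01 -5.79] t 26.05
```

```bash
python3 -m pendant '[[[0.03,0.04,0.01,0,0,-3,1],[0.06,0.08,0.03,0,0,-5.8,1],[0.09,0.12,0.06,0,0,-5.8,1],[0.1034,0.136,0.09,0,0,-5.8,1],[0.1034,0.136,0.107,0,0,-5.8,1]]]'; python3 -m pendant '[[[0,0,0,0,0,0,1],[0,0,0,0,0,0,1]]]'; python3 -c "
from h import *
go(.4104,-.2995,.195,-79.2)"
```

```text
time_s: 26.55
tcp_pos: [0.4066, -0.3012, 0.2771]
eef_rot: [179.7, 0.2, -79.4]
contact_force: [1.2, -0.5, -0.8]
gripper_width: 0.0874
gripper_force: 0.0
time_s: 26.75
tcp_pos: [0.4108, -0.2998, 0.2806]
eef_rot: [179.9, 0.0, -79.2]
contact_force: [0.3, -0.1, 0.5]
gripper_width: 0.0872
gripper_force: 0.0
go [-0.0003  0.0003  0.0856] [0.09 0.02 0.01] t 26.75
```

```bash
python3 -m pendant '[[[0,0,0.04,0,0,0,1],[0,0,0.07,0,0,0,1],[0,0,0.086,0,0,0,1],[0,0,0.086,0,0,0,1],[0,0,0.086,0,0,0,1]]]'; python3 -m pendant '[[[0,0,0,0,0,0,-1],[0,0,0,0,0,0,-1],[0,0,0,0,0,0,-1],[0,0,0,0,0,0,-1],[0,0,0,0,0,0,-1]]]' 40; python3 -m pendant '[[[0,0,-0.02,0,0,0,-1],[0,0,-0.06,0,0,0,-1],[0,0,-0.1,0,0,0,-1],[0,0,-0.14,0,0,0,-1],[0,0,-0.14,0,0,0,-1]]]'; python3 -c "
from h import *
go(.6297,-.274,.32,-84.9)"
```

```text
time_s: 27.25
tcp_pos: [0.4115, -0.2991, 0.1959]
eef_rot: [-180.0, -0.0, -79.1]
contact_force: [0.1, -0.0, -0.9]
gripper_width: 0.0878
gripper_force: 0.0
time_s: 27.75
tcp_pos: [0.4097, -0.2992, 0.1955]
eef_rot: [180.0, 0.0, -79.2]
contact_force: [-4.6, 0.6, 7.6]
gripper_width: 0.06
gripper_force: 40.0
time_s: 28.25
tcp_pos: [0.4116, -0.2997, 0.3404]
eef_rot: [-179.5, -0.3, -79.1]
contact_force: [0.8, -0.8, -3.1]
gripper_width: 0.06
gripper_force: 40.0
go [ 0.0158 -0.2189  0.0222] [-0.47 -0.27  5.79] t 28.25
```

```bash
python3 -m pendant '[[[0.003,-0.03,0.005,0,0,1,-1],[0.006,-0.075,0.01,0,0,3,-1],[0.01,-0.12,0.014,0,0,5,-1],[0.013,-0.165,0.018,0,0,5.8,-1],[0.016,-0.2,0.02,0,0,5.8,-1]]]'; python3 -m pendant '[[[0,-0.015,0,0,0,0,-1],[0,-0.018,0,0,0,0,-1],[0,-0.018,0,0,0,0,-1],[0,-0.018,0,0,0,0,-1]]]'; python3 -c "
from h import *
go(.6297,-.2745,.2815,-84.9)"
```

```text
time_s: 28.75
tcp_pos: [0.6115, -0.2765, 0.3128]
eef_rot: [179.9, 0.1, -85.0]
contact_force: [-0.7, -0.7, -3.7]
gripper_width: 0.0598
gripper_force: 40.0
time_s: 29.15
tcp_pos: [0.6265, -0.2757, 0.3144]
eef_rot: [179.9, 0.0, -85.0]
contact_force: [-0.4, 0.4, -3.3]
gripper_width: 0.0599
gripper_force: 40.0
go [-0.0009 -0.0033  0.0329] [ 0.07  0.04 -0.09] t 29.15
```

```bash
python3 -m pendant '[[[-0.001,-0.003,0.008,0,0,-0.1,-1],[-0.001,-0.003,0.018,0,0,-0.1,-1],[-0.001,-0.003,0.026,0,0,-0.1,-1],[-0.001,-0.003,0.028,0,0,-0.1,-1],[-0.001,-0.003,0.028,0,0,-0.1,-1]]]'; python3 -m pendant '[[[0,0,0,0,0,0,-1],[0,0,0,0,0,0,-1],[0,0,0,0,0,0,-1]]]'; python3 -c "
from h import *
go(.6297,-.2745,.2815,-84.9)"
```

```text
time_s: 29.65
tcp_pos: [0.6301, -0.2744, 0.2862]
eef_rot: [179.9, 0.0, -84.9]
contact_force: [0.0, 0.2, -1.7]
gripper_width: 0.0599
gripper_force: 40.0
time_s: 29.95
tcp_pos: [0.6305, -0.2744, 0.2874]
eef_rot: [-180.0, -0.0, -84.9]
contact_force: [-0.1, 0.2, -3.3]
gripper_width: 0.0598
gripper_force: 40.0
go [0.     0.0009 0.0059] [-0.04 -0.01  0.04] t 29.95
```

```bash
python3 -m pendant '[[[0,0.0006,0.002,0,0,0,-1],[0,0.0006,0.004,0,0,0,-1],[0,0.0006,0.005,0,0,0,-1],[0,0.0006,0.005,0,0,0,-1]]]'; python3 -m pendant '[[[0,0,0.001,0,0,0,-1],[0,0,0.0015,0,0,0,-1],[0,0,0.0015,0,0,0,-1]]]'; python3 -m pendant '[[[0,0,0.001,0,0,0,-1],[0,0,0.001,0,0,0,-1],[0,0,0.001,0,0,0,-1]]]'
```

```text
time_s: 30.35
tcp_pos: [0.6298, -0.2744, 0.2818]
eef_rot: [180.0, 0.0, -84.9]
contact_force: [0.1, 0.8, -3.3]
gripper_width: 0.0598
gripper_force: 40.0
time_s: 30.65
tcp_pos: [0.6298, -0.2744, 0.2815]
eef_rot: [-180.0, -0.0, -84.8]
contact_force: [-2.8, 3.2, 5.7]
gripper_width: 0.0598
gripper_force: 40.0
time_s: 30.95
tcp_pos: [0.6298, -0.2744, 0.2815]
eef_rot: [-180.0, -0.0, -84.8]
contact_force: [-4.5, 3.1, 11.6]
gripper_width: 0.0599
gripper_force: 40.0
```

```bash
python3 -m pendant '[[[0,0,-0.001,0,0,0,-0.2],[0,0,-0.001,0,0,0,0.2],[0,0,-0.001,0,0,0,0.9],[0,0,-0.001,0,0,0,0.9],[0,0,-0.001,0,0,0,0.9]]]'; python3 -m pendant '[[[0,0,-0.03,0,0,0,1],[0,0,-0.08,0,0,0,1],[-0.04,0.04,-0.12,0,0,0,1],[-0.08,0.08,-0.14,0,0,0,1],[-0.12,0.1,-0.14,0,0,0,1]]]';python3 -m pendant '[[[0,0,0,0,0,0,1],[0,0,0,0,0,0,1],[0,0,0,0,0,0,1]]]'; python3 look.py I; python3 -c "
import cv2,numpy as np
from plant import r
f=lambda a:cv2.resize(a,None,fx=1.35,fy=1.35,interpolation=cv2.INTER_CUBIC)
t=r.capture('top')[110:330,80:360,::-1]; im=cv2.imread('pics/I.png')[0:220,80:360]
cv2.imwrite('pics/Ic.png',np.hstack([f(im),f(t)]))"
```

```text
time_s: 31.45
tcp_pos: [0.63, -0.2745, 0.2803]
eef_rot: [-180.0, -0.0, -84.9]
contact_force: [0.1, 0.8, -0.8]
gripper_width: 0.0784
gripper_force: 0.0
time_s: 31.95
tcp_pos: [0.5317, -0.1802, 0.419]
eef_rot: [-179.8, -0.0, -84.9]
contact_force: [0.8, 3.0, -0.5]
gripper_width: 0.0875
gripper_force: 0.0
time_s: 32.25
tcp_pos: [0.5329, -0.1804, 0.417]
eef_rot: [-180.0, -0.0, -84.9]
contact_force: [0.2, -0.8, 0.4]
gripper_width: 0.0877
gripper_force: 0.0
speed 0.68 [ 0.5331 -0.1806  0.4165]
```

View pics/Ic.png

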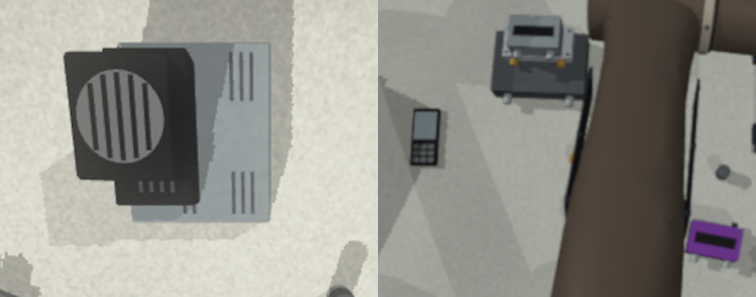

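The speaker sits on the sequencer and the other stack stands. I run a last check of the speaker's edges.

```bash
python3 - <<'E'
from edge import *
z=.144
box('speaker',edge('I',(128.1,39.5),(138.5,131.5),z,3),None,edge('I',(139,132),(195,132.5),z,3),edge('I',(128,39),(154,37.5),z,3),.072,.06)
z=.086
box('seq',edge('I',(166.2,135),(166.8,150),z,3),None,edge('I',(167,151),(215,151.5),z,3),None,.11,.06,5.1)
p=r.camera_params('scene');im=r.capture('scene');print([proj(p,X).round(0)[0] for X in[(.445,.137,.036),(.455,-.136,.035)]]);cv2.imwrite('pics/s1.png',im[:,:,::-1])
E
```

```text
== speaker
F [ 0.6598 -0.272 ] 95.12 (0.21, 1.0)
+ [ 0.632  -0.2381] 4.41 (0.61, 0.96)
- [ 0.6519 -0.3083] 5.32 (0.07, 1.0)
width 0.0718
centre [ 0.6299 -0.2743] front mid [ 0.6598 -0.2716] yaw 5.12
== seq
F [ 0.655  -0.2273] 95.42 (0.2, 1.0)
+ [ 0.6282 -0.2206] 5.39 (0.08, 1.0)
centre [ 0.6292 -0.2758] front mid [ 0.6591 -0.2731] yaw 5.1
[array([302., 173.]), array([210., 221.])]
```

View pics/s1.png

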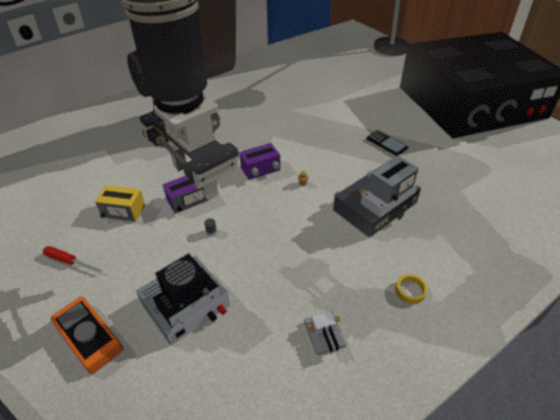

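The scene view shows both stacks standing. The adaptor (303,178) and dummy load (210,226) are where they started, and the gripper is clear.

```bash
python3 -c "
from plant import r
print(r.close_job())"
```

```text
the job is handed in; nothing more can be done
None
```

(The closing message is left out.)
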